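Fetch the vial from the blue-knobbed jar under the bench shelf

ROBOT

A 6-joint arm with a two-finger parallel gripper is mounted at the origin on a cart in front of the work surface, level with it; the furniture and walls round the work are solid. World frame = base frame: x ahead of the robot, y to its left, z up, the work surface at z = 0. Lengths are in m, angles in rad, forces in N, time in s.
With the tool pointing down it reaches from about 0.275 to 0.975 m from the base axis. Payload 8.4 kg.
Tool frame: the origin (TCP) lies at the very end of the fingers, on their centre line; the grasp point (between the pads) lies env.hold_point_z behind it (env.hold_point_z is the distance from the TCP to the grasp point, in m); z points along the fingers, y is the line along which they close (so a half turn about z gives the same grasp; the last joint's range is limited). The gripper opens to 92 mm and grips with 3 to 60 N. Pads are 20 mm wide; open, the fingers measure 128 mm over their backs; the gripper's body (75 mm by 189 mm) begins 69 mm behind the grasp point.
Start: joints at [-1.304, 0.353, 1.633, -0, 1.155, -0.002], TCP at [0.166, -0.603, 0.215] pointing down, gripper open.
Joint ranges: [-2.63, 2.63], [-0.92, 2.1], [0.06, 2.66], [-1.3, 4.44], [0, 2.69], [-3.02, 3.02]. Speed limits (rad/s): [2.22, 2.22, 2.79, 3.14, 3.14, 3.14].

INTERFACE

Orientations are given as a 3x3 rotation matrix whose columns are the frame's x, y, z axes.
In Python, from station import sensors, camera, calibration, workorder, env gives the robot as it stands.
- The arm moves only by the tool drive_tool, never from a script. Its argument "motion" is a list of rows, each a list of 3 entries, a list of its own where there are three numbers: the turn, a rotation vector about the tool's x, y, z in rad, then the shift along the tool's x, y, z in m, then the opening, from 0 (shut) to 1 (fully open). In form: [[[rx, ry, rz], [x, y, z], grip], ...]. A call has 1 to 12 rows; each row shifts and turns the commanded pose from where the row before left it, along the tool's axes as they then stand; what a row does not reach is not made up. A row lasts 1/8 s, in which the tool goes at most 62.5 mm and 10.7 degrees, less where a joint would pass 70% of its speed; a pose out of reach is approached as far as the arm can. A call is refused whole if a number of a shift passes 0.0625 or a number of a turn 0.188, either way. A call with a gripper value outside its range is refused whole. The fingers move at their own pace and stop on an object; the grip force is fixed at half the most. Time passes only in rows, so rows that do not move let the fingers close. It gives the time, the measured TCP pose, the force, the opening and the grip force at its end, in the units of the state.
- sensors.state(): the state, without advancing time (a new reading comes with each control period).
- camera(name): name is "scene" or "top"; returns the picture (480x640x3 uint8, red, green, blue); there is no depth.
- calibration(name): a dict with "camera_matrix" (3x3 intrinsics, pixels), "pose" (4x4, takes a point from camera to world coordinates). Camera axes: x right, y down, z forward; pixel columns grow to the right and rows downward; lengths in m; the calibration is good to about 2 mm. A picture is of the moment at which its call begins. calibration takes no time and is no camera call.
- workorder.hand_in(): hands the job in; it is judged then, once.
The state is a dict: "clock": time; "joint_positions": joint angles; "joint_velocities": joint speeds; "joint_efforts": joint torques, N m; "ee_pos": TCP position; "orientation": TCP orientation; "force": force on the tool from outside, world axes, zero at the start; "moment": the same for the moment, N m; "finger_gap": finger opening in m; "finger_force": force on a finger pad.
Only numpy, scipy, OpenCV 4.12 (cv2) and the standard library are available. Lean on these libraries where they do the work, as an engineer would, in place of code of your own. Each camera call takes 0.05 s, during which the arm holds its last target. There are 200 camera calls.

TASK

Lift the lid off the jar with the blue knob by its knob, keeping it level, and lay it knob up wholly on the round green mat. Then take the vial out of that jar and stand it upright in the clear tray. Set both down without dropping them, leave that jar standing where it is, and do not disturb the red-knobbed jar, the amber bottle, the small green-capped bottle or the small blue-capped bottle.

Things in the scene. Friction and masses are not known exactly. Their poses are not given: they have to be found in the camera images.
- shelf: fixed low shelf, bottles fixed on top (to 0.40 m). Board 140 (own x) x 460 (y) x 14 mm, underside at 260 mm. Origin on the worktop under its centre, x to the back; front edge at x -72 mm. Thin legs at x 50, y +-215; feet 6 mm high. The jars stand under the front edge (x about -71, y about +-86, either on either side), so a vertical tool hits it; one leaning 30 to 45 deg towards the robot fits.
- jar_blue: loose white ceramic jar (0.8 kg) that wears the blue-knobbed lid: outer diameter 100 mm at the rim, 88 mm at the foot, 42 mm high, wall 7 mm at the rim, inner floor 8 mm above the foot. Origin at the centre of its underside, z up. The vial stands inside.
- lid_blue: loose domed white lid, 100 mm diameter, about 0.15 kg, blue knob. Origin on its axis in the plane that rests on the jar rim, z up. Four lugs inside the rim reach 4 mm below the origin; it stands on these when laid down. Dome top 32 mm, knob 26 mm in diameter from 42 to 63 mm above the origin (straight sides 46 to 60). Hollow, the vial reaches 24 mm into it: lift 30 mm before moving sideways.
- jar_red: jar of the same size and look with a red-knobbed lid that stays on it (0.95 kg; listed as one body, loose on the worktop). Origin at the centre of its underside; 105 mm high to the top of the knob. Bystander.
- vial: small clear vial with a pale cap, 19 mm diameter, 58 mm high, about 30 g, standing upright within 7 mm of the centre of the jar with the blue-knobbed lid. Origin at the centre of its underside, z up; the cap is its top 15 mm or so.
- mat: fixed round green mat, 140 mm diameter, 4 mm thick. Origin at the centre of its underside, on the worktop. Fixed clutter of the room (a centrifuge and boxes up to 150 mm high) stands on the left half of the worktop, near its front edge and left of the shelf.
- tray: fixed clear flat open tray, 70 (own x) x 100 (own y) mm outside, on a thin blue pad 110 x 140 mm; walls 2 mm thick and 22 mm high, floor 2 mm thick. Origin at the centre of its underside.
- amber_bottle: loose dark amber bottle with a black cap, 60 mm diameter, 135 mm high, stands in front of the gap between the two jars. Origin at the centre of its underside. Bystander.
- green_bottle: loose small white bottle with a green cap, 38 mm diameter, 89 mm high, stands outward beside the other jar. Origin at the centre of its underside. Bystander.
- small_bottle: loose small white bottle with a blue cap, 30 mm diameter, 63 mm high, stands outward beside one of the jars. Origin at the centre of its underside. Bystander.
Not all that is in view belongs to the job. What is shaped like the lid_blue but yellow is not meant.

How it is judged:
On the way, in this order (a step that is already met when the one before it is completed fails the run):
1. the blue-knobbed lid is held clear above its jar (z of lid_blue in the frame of jar_blue above 0.066 m and contact force between the fingers and lid_blue above 0.3 N), for 0.1 s.
2. the lid lies flat, knob up, on the green mat, released (horizontal distance between lid_blue and mat below 0.02 m and z of lid_blue in the frame of mat below 0.013 m and angle between lid_blue's own z axis and vertical below 0.08 rad and contact force between the fingers and lid_blue below 0.1 N), for 0.2 s.
3. the vial is held above the jar's rim (z of vial in the frame of jar_blue above 0.05 m and contact force between the fingers and vial above 0.3 N), for 0.1 s.
At the end, for the whole second after the job is handed in: The blue-knobbed lid lies flat, knob up, with its centre within 20 mm of the mat's centre; the vial stands upright (within 6 degrees) on the tray's floor; both are released and at rest; the jar stands within 25 mm of where it stood. The bystanders are undisturbed (all of step 2 and x of vial in the frame of tray between -0.034 and 0.034 m and y of vial in the frame of tray between -0.049 and 0.049 m and z of vial in the frame of tray below 0.008 m and angle between each of vial, jar_blue's own z axis and vertical below 0.1 rad and contact force between the fingers and vial below 0.1 N and linear speed of each of lid_blue, vial below 0.02 m/s and distance of jar_blue from where it was at the start of the episode below 0.025 m); the robot touches nothing.
It fails at once if the blue-knobbed lid is tipped more than 20 degrees (angle between lid_blue's own z axis and vertical above 0.35 rad).
It fails at once if the lid is dropped (linear speed of lid_blue above 0.5 m/s and contact force between the fingers and lid_blue below 0.1 N).
It fails at once if the vial is dropped (linear speed of vial above 0.5 m/s and contact force between the fingers and vial below 0.1 N).
It fails at once if a bystander is moved more than 20 mm or tipped (distance of any of amber_bottle, green_bottle, small_bottle, jar_red from where it was at the start of the episode above 0.02 m or angle between any of amber_bottle, green_bottle, small_bottle, jar_red's own z axis and vertical above 0.3 rad).
It also fails if it takes over 69 s, if anything falls off the work surface, if the arm or the gripper's body presses on something with over 40 N, if the wrist force passes 120 N, or if a joint passes its speed limit or range.

## Working session

There is one attempt and no reset: what is moved stays moved. The work goes in short steps, Python scripts to look and compute and a tool call to move; the robot and the scene stay as the last step left them, time stands still between calls to the robot, and variables do not carry over. Pictures are saved under pics/ and viewed, at most 13 in all, crops included, and the job is handed in when it is done.

Besides the shell and the picture viewer there is one more tool, called after "Emit:" by a JSON object that holds its "name" and its "arguments". drive_tool: Moves the arm, as the interface text tells. Its arguments: {"type":"object","properties":{"motion":{"type":"array","items":{"type":"array"}}},"required":["motion"]}

```bash
mkdir -p pics; python3 - <<'E'
from station import sensors,camera,calibration,env
import cv2,numpy as np
print(env.hold_point_z, sensors.state())
for n in("scene","top"):
    im=camera(n); cv2.imwrite(f"pics/{n}0.png",im[...,::-1]); c=calibration(n); print(n,np.round(c["camera_matrix"],1).tolist(),np.round(c["pose"],4).tolist())
E
```

```text
0.0187 {'clock': 0.0, 'joint_positions': array([-1.30441834e+00,  3.53671310e-01,  1.63414055e+00, -1.12551315e-05,
        1.15519418e+00, -2.36883813e-03]), 'joint_velocities': array([-1.40459052e-04,  1.00800123e-03, -7.43393542e-04, -1.05747495e-03,
        2.18467456e-03, -7.36960200e-05]), 'joint_efforts': array([-2.81458688e-04, -5.93857598e+01, -3.34216082e+01,  6.97876979e-02,
        2.35459604e-02, -1.15418138e-04]), 'ee_pos': array([ 0.16583493, -0.60207571,  0.21384649]), 'orientation': array([[ 9.64103191e-01,  2.65527572e-01, -3.81991294e-04],
       [ 2.65527847e-01, -9.64102230e-01,  1.36082355e-03],
       [-6.94248538e-06, -1.41340365e-03, -9.99999001e-01]]), 'force': array([0.37665163, 0.18162776, 0.4942619 ]), 'moment': array([ 0.02712494, -0.04110189,  0.00861612]), 'finger_force': 0.0, 'finger_gap': 0.09201159156197862}
scene [[531.8, 0.0, 309.6], [0.0, 531.8, 244.7], [0.0, 0.0, 1.0]] [[-0.4801, -0.4046, 0.7783, -0.4908], [-0.8771, 0.238, -0.4173, 0.5098], [-0.0164, -0.883, -0.4691, 0.6486], [0.0, 0.0, 0.0, 1.0]]
top [[582.6, 0.0, 315.1], [0.0, 582.6, 239.8], [0.0, 0.0, 1.0]] [[0.263, -0.9064, 0.3305, -0.0197], [-0.9648, -0.2474, 0.0892, -0.1537], [0.001, -0.3423, -0.9396, 1.5398], [0.0, 0.0, 0.0, 1.0]]
```

View pics/scene0.png

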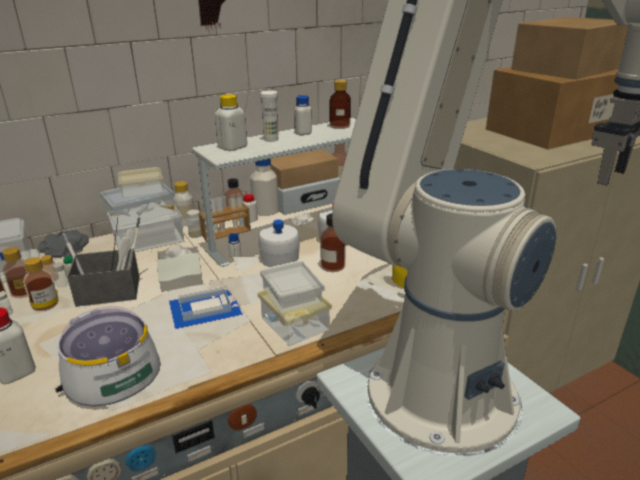

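View pics/top0.png

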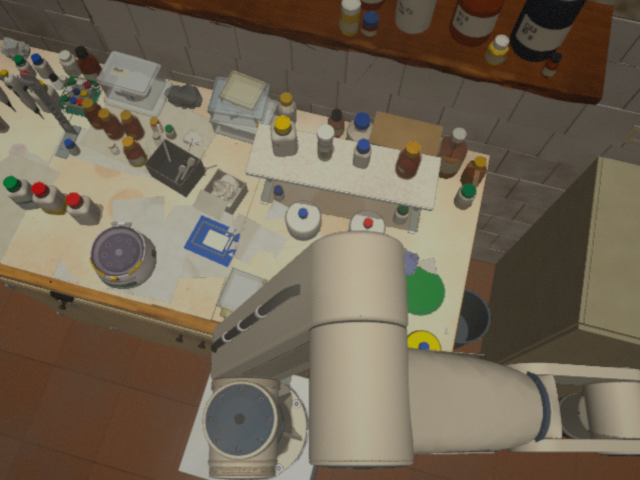

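The scene view shows the blue-knobbed jar at (279,243), amber bottle at (332,243), small bottle at (235,243) and tray at (206,305). In the top view the blue knob is at (303,213), the red knob at (368,223), the green mat at (423,290), a yellow lid with a blue knob at (425,342), and the blue pad with the tray at (212,241). The lid candidates are the white dome with the blue knob at top (303,213) and the yellow one at (425,342). The white one fits, because it sits on a jar under the shelf edge.

```bash
cat > h.py <<'E'
import numpy as np,cv2
from station import calibration
C={n:calibration(n) for n in("scene","top")}
def ray(n,p):
    c=C[n];T=np.array(c["pose"]);d=T[:3,:3]@np.linalg.solve(np.array(c["camera_matrix"]),[p[0],p[1],1.]);return T[:3,3],d
def plane(n,p,z):
    o,d=ray(n,p);return o+d*(z-o[2])/d[2]
def tri(ps):
    A=[];b=[]
    for n,p in ps.items():
        o,d=ray(n,p);d=d/np.linalg.norm(d);P=np.eye(3)-np.outer(d,d);A.append(P);b.append(P@o)
    return np.linalg.lstsq(np.vstack(A),np.hstack(b),rcond=None)[0]
def proj(n,X):
    T=np.linalg.inv(C[n]["pose"]);q=np.array(C[n]["camera_matrix"])@(T[:3,:3]@np.array(X)+T[:3,3]);return q[:2]/q[2]
def circ(P):
    P=np.asarray(P);s=np.linalg.lstsq(np.c_[2*P,np.ones(len(P))],(P**2).sum(1),rcond=None)[0];return s[:2],np.sqrt(s[2]+s[:2]@s[:2])
def blobs(im,lo,hi,box,amin=12):
    x0,y0,x1,y1=box;m=cv2.inRange(cv2.cvtColor(im[y0:y1,x0:x1],cv2.COLOR_BGR2HSV),lo,hi)
    n,l,s,c=cv2.connectedComponentsWithStats(m)
    return [(np.round(c[i]+[x0,y0],1).tolist(),(s[i]+[x0,y0,0,0,0]).tolist()) for i in range(1,n) if s[i,4]>=amin],m
E
python3 - <<'E'
from h import *
t=cv2.imread("pics/top0.png");s=cv2.imread("pics/scene0.png")
B=((100,110,50),(130,255,255));G=((45,100,40),(85,255,255))
print("top blue",blobs(t,*B,(180,170,440,270))[0])
print("scene blue",blobs(s,*B,(150,210,360,340))[0])
print("top red",blobs(t,(0,120,90),(8,255,255),(340,205,400,245))[0])
b,m=blobs(t,*G,(380,190,480,330));print("green",b)
c=max(cv2.findContours(m,0,1)[0],key=cv2.contourArea)[:,0]+[380,190]
W=np.array([plane("top",p,.004)[:2] for p in c]);ce=W
for k in range(6):
    o,r=circ(ce);d=np.abs(np.linalg.norm(W-o,axis=1)-.07 if k>2 else np.linalg.norm(W-o,axis=1)-r);ce=W[d<np.percentile(d,70)]
print("mat",o,r)
a=cv2.resize(t[170:370,180:460],None,fx=2,fy=2,interpolation=2);e=cv2.resize(s[200:340,160:360],None,fx=2.8,fy=2.8)
w=np.zeros((600,800,3),np.uint8)
w[:400,:560]=a;cv2.imwrite("pics/crop_t.png",cv2.resize(t[170:370,180:460],(784,560),interpolation=2));cv2.imwrite("pics/crop_s.png",cv2.resize(s[200:350,160:360],(800,600),interpolation=2))
E
```

```text
top blue [([302.6, 212.2], [299, 209, 8, 8, 48]), ([208.2, 244.1], [185, 216, 51, 50, 536]), ([206.6, 236.9], [195, 224, 30, 31, 214]), ([236.5, 237.8], [234, 234, 5, 8, 23])]
scene blue [([277.9, 225.3], [274, 220, 9, 13, 92]), ([233.3, 237.2], [229, 234, 9, 8, 59]), ([227.7, 292.9], [226, 291, 5, 5, 15]), ([196.3, 313.6], [170, 297, 72, 31, 714]), ([233.2, 302.8], [231, 301, 6, 5, 14])]
top red [([367.8, 222.2], [364, 218, 9, 9, 62])]
green [([468.3, 192.7], [462, 190, 14, 8, 84]), ([423.9, 292.1], [407, 267, 37, 48, 1377])]
mat [ 0.45246382 -0.32301457] 0.06252944928819798
```

View pics/crop_t.png

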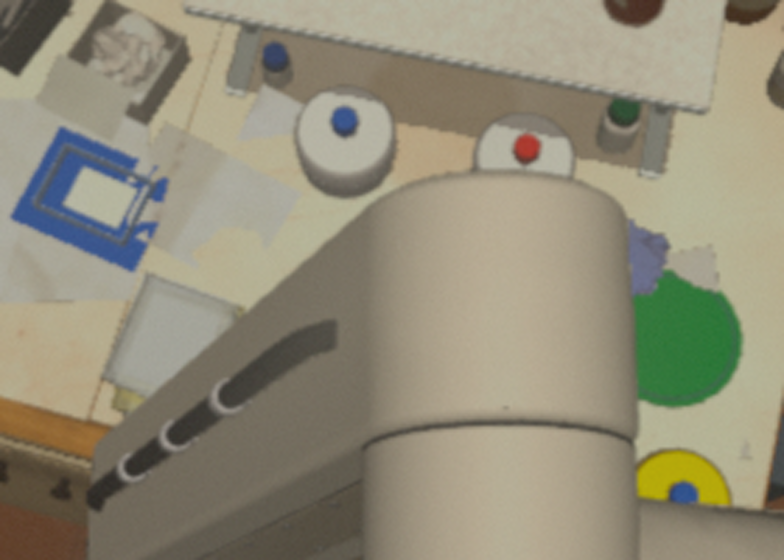

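View pics/crop_s.png

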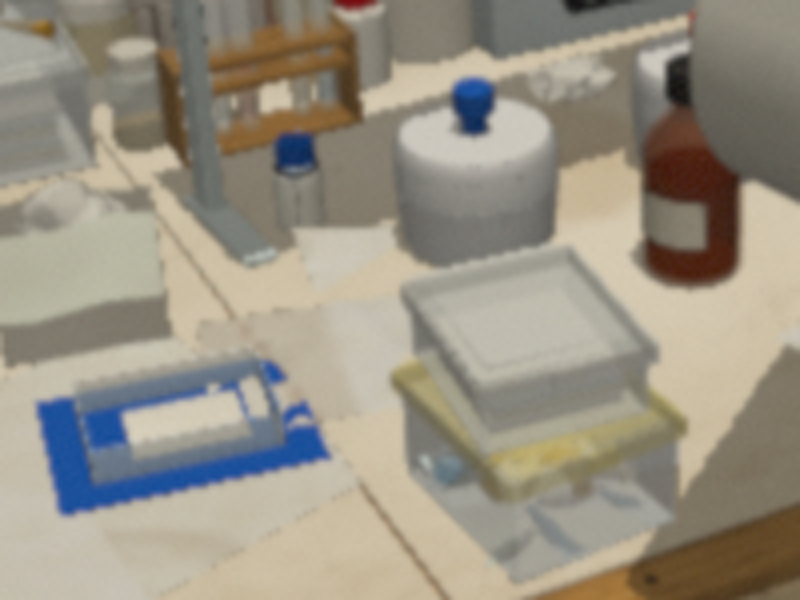

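The crops confirm it: the white domed lid with the blue knob at top (303,212) / scene (278,225) is on the jar beside the small blue-capped bottle. The yellow lid at (425,342) lies loose by itself and isn't the one. Tray on the pad is at scene (206,305), and the amber bottle is at scene (332,245).

```bash
python3 - <<'E'
from h import *
from scipy.optimize import least_squares
t=cv2.imread("pics/top0.png");s=cv2.imread("pics/scene0.png")
r=lambda x:np.round(x,4)
print("knob tri",r(tri({"top":(302.6,212.2),"scene":(277.9,225.3)})), "planes .098", r(plane("top",(302.6,212.2),.098)),r(plane("scene",(277.9,225.3),.094)))
print("red",r(plane("top",(367.8,222.2),.098)))
print("small cap",r(tri({"top":(180+275/2.8,170+56/2.8),"scene":(233.3,237.2)})))
print("green bottle",r(plane("top",(180+625/2.8,170+108/2.8),.087)))
print("amber cap/base scene", r(plane("scene",(160+690/4,200+72/4),.13)), r(plane("scene",(160+690/4,200+268/4),.006)))
b,m=blobs(t,(45,100,40),(85,255,255),(380,230,480,330))
c=max(cv2.findContours(m,0,1)[0],key=cv2.contourArea)[:,0]+[380,230]
c=c[((c[:,0]>425)|(c[:,1]>308))&(c[:,0]>410)]
W=np.array([plane("top",p,.004)[:2] for p in c])
f=least_squares(lambda o:np.linalg.norm(W-o,axis=1)-.0705,[.46,-.32],loss="soft_l1",f_scale=.001)
print("mat",r(f.x),len(W),np.std(f.fun), circ(W))
# yellow lid
print("yellow knob",r(plane("top",(180+683/2.8,170+494/2.8),.06)))
# pad corners from both
_,m=blobs(t,(100,110,50),(130,255,255),(180,205,245,275))
rc=cv2.minAreaRect(np.argwhere(m)[:,::-1].astype(np.float32)+[180,205]) if 0 else None
pts=np.argwhere(m)[:,::-1]+[180,205]
W=np.array([plane("top",p,.001)[:2] for p in pts]).astype(np.float32);R=cv2.minAreaRect(W*1000);print("pad top",R,cv2.boxPoints(R).round())
_,m=blobs(s,(100,110,50),(130,255,255),(160,280,250,335))
pts=np.argwhere(m)[:,::-1]+[160,280]
W=np.array([plane("scene",p,.001)[:2] for p in pts]).astype(np.float32);R=cv2.minAreaRect(W*1000);print("pad scene",R,cv2.boxPoints(R).round())
# shelf front edge top (z .274)
a,b=plane("top",(180+185/2.8,170+12/2.8),.26),plane("top",(180+706/2.8,170+110/2.8),.26);print("shelf front",r(a),r(b))
E
```

```text
knob tri [0.5551 0.0355 0.0944] planes .098 [0.5545 0.0362 0.098 ] [0.5542 0.0344 0.094 ]
red [ 0.5725 -0.1391  0.098 ]
small cap [0.6178 0.1259 0.0575]
green bottle [ 0.6409 -0.2223  0.087 ]
amber cap/base scene [ 0.4571 -0.0593  0.13  ] [ 0.448  -0.0544  0.006 ]
mat [ 0.4555 -0.3134] 71 0.004125115111367013 (array([ 0.4519552 , -0.32356775]), np.float64(0.06201129849526406))
yellow knob [ 0.2959 -0.355   0.06  ]
pad top ((444.8758239746094, 266.24163818359375), (135.49642944335938, 104.74423217773438), 81.15097045898438) [[383. 207.]
 [486. 191.]
 [507. 325.]
 [404. 341.]]
pad scene ((447.166015625, 264.14581298828125), (136.87522888183594, 103.47968292236328), 80.65458679199219) [[385. 205.]
 [487. 188.]
 [509. 323.]
 [407. 340.]]
shelf front [0.5501 0.1748 0.26  ] [ 0.5786 -0.281   0.26  ]
```

```bash
cat >> h.py <<'E'
def goal(az,lean):
    a,l=np.radians(az),np.radians(lean);ca,sa,cl,sl=np.cos(a),np.sin(a),np.cos(l),np.sin(l)
    return np.array([[cl*ca,sa,sl*ca],[cl*sa,-ca,sl*sa],[sl,0,-cl]])
def delta(R0,p0,R1,p1):
    from scipy.spatial.transform import Rotation as Ro
    R0=np.array(R0);print("turn",np.round(Ro.from_matrix(R0.T@R1).as_rotvec(),3),"shift before turn",np.round(R0.T@(np.array(p1)-p0),4),"shift after",np.round(R1.T@(np.array(p1)-p0),4))
E
python3 - <<'E'
from h import *
from station import sensors
sc=[(405,285),(575,250),(655,350),(490,380)];tp=[(148,275),(240,305)]
for b in tp:
    q=(180+b[0]/2.8,170+b[1]/2.8)
    for a in sc:
        p=(160+a[0]/4,200+a[1]/4);X=tri({"top":q,"scene":p});print(b,a,X.round(3),np.linalg.norm(proj("top",X)-q).round(1))
for a in sc: print(a,plane("scene",(160+a[0]/4,200+a[1]/4),.13).round(3))
print("centrifuge",plane("top",(122,255),.1).round(3), "tissue box",plane("top",(225,190),.06).round(3))
s=sensors.state()
delta(s["orientation"],s["ee_pos"],goal(0,0),[.46,.035,.27])
E
```

```text
(148, 275) (405, 285) [0.353 0.166 0.109] 0.3
(148, 275) (575, 250) [0.318 0.127 0.15 ] 14.5
(148, 275) (655, 350) [0.308 0.117 0.109] 24.7
(148, 275) (490, 380) [0.347 0.153 0.063] 10.2
(240, 305) (405, 285) [0.38  0.116 0.07 ] 14.8
(240, 305) (575, 250) [0.348 0.075 0.106] 0.4
(240, 305) (655, 350) [0.342 0.062 0.055] 10.9
(240, 305) (490, 380) [0.379 0.1   0.013] 4.0
(405, 285) [0.322 0.18  0.13 ]
(575, 250) [0.31  0.094 0.13 ]
(655, 350) [0.212 0.106 0.13 ]
(490, 380) [0.227 0.181 0.13 ]
centrifuge [0.314 0.457 0.1  ] tissue box [0.577 0.268 0.06 ]
turn [-0.001  0.     0.269] shift before turn [ 0.4528 -0.5362 -0.0554] shift after [ 0.2941 -0.6371 -0.0561]
```

Emit:
{"name": "drive_tool", "arguments": {"motion": [[[0,0,0.135],[0,0,-0.028],0.7],[[0,0,0.134],[0,0,-0.028],0.7],[[0,0,0],[0.03,-0.05,0],0.7],[[0,0,0],[0.03,-0.05,0],0.7],[[0,0,0],[0.03,-0.05,0],0.7],[[0,0,0],[0.03,-0.05,0],0.7],[[0,0,0],[0.03,-0.05,0],0.7],[[0,0,0],[0.03,-0.05,0],0.7]]}}

```text
clock: 1.1
ee_pos: [0.3466, -0.3008, 0.2705]
orientation: [[1.0, -0.001, 0.0], [-0.001, -1.0, 0.0], [0.0, -0.0, -1.0]]
force: [1.0, 0.2, -0.4]
finger_gap: 0.0642
finger_force: 0.0
```

Emit:
{"name": "drive_tool", "arguments": {"motion": [[[0,0,0],[0.02,-0.056,0],0.7],[[0,0,0],[0.02,-0.056,0],0.7],[[0,0,0],[0.02,-0.056,0],0.7],[[0,0,0],[0.02,-0.056,0],0.7],[[0,0,0],[0.02,-0.056,0],0.7],[[0,0,0],[0.014,-0.057,0],0.7],[[0,0,0],[0,0,0],0.7],[[0,0,0],[0,0,0],0.7]]}}

```text
clock: 2.1
ee_pos: [0.4597, 0.0343, 0.2703]
orientation: [[1.0, 0.001, -0.001], [0.001, -1.0, -0.0], [-0.001, 0.0, -1.0]]
force: [0.3, 0.2, -0.4]
finger_gap: 0.0646
finger_force: 0.0
```

```bash
python3 - <<'E'
from h import *
from station import sensors,camera
from scipy.optimize import least_squares
t=camera("top")[...,::-1].copy();cv2.imwrite("pics/top1.png",t)
b,m=blobs(t,(45,100,40),(85,255,255),(330,220,480,350));print(b)
c=max(cv2.findContours(m,0,1)[0],key=cv2.contourArea)[:,0]+[330,220]
W=np.array([plane("top",p,.004)[:2] for p in c])
f=least_squares(lambda o:np.linalg.norm(W-o,axis=1)-.0705,[.455,-.31],loss="soft_l1",f_scale=.001)
print("mat",f.x,np.percentile(np.abs(f.fun),[50,80,95]),circ(W),W.min(0),W.max(0))
cv2.imwrite("pics/crop1.png",cv2.resize(t[170:370,220:500],(784,560),interpolation=2))
s=sensors.state();delta(s["orientation"],s["ee_pos"],goal(0,30),[.5145,.0355,.17])
E
```

```text
[([419.5, 292.1], [394, 267, 50, 48, 1710])]
mat [ 0.45013424 -0.32061415] [0.00741389 0.00947952 0.01685883] (array([ 0.45042116, -0.32089233]), np.float64(0.06335988803386745)) [ 0.38796963 -0.38557198] [ 0.51889507 -0.2509327 ]
turn [ 0.001  0.524 -0.   ] shift before turn [ 0.0549 -0.0019  0.1003] shift after [-0.0027 -0.0018  0.1143]
```

View pics/crop1.png

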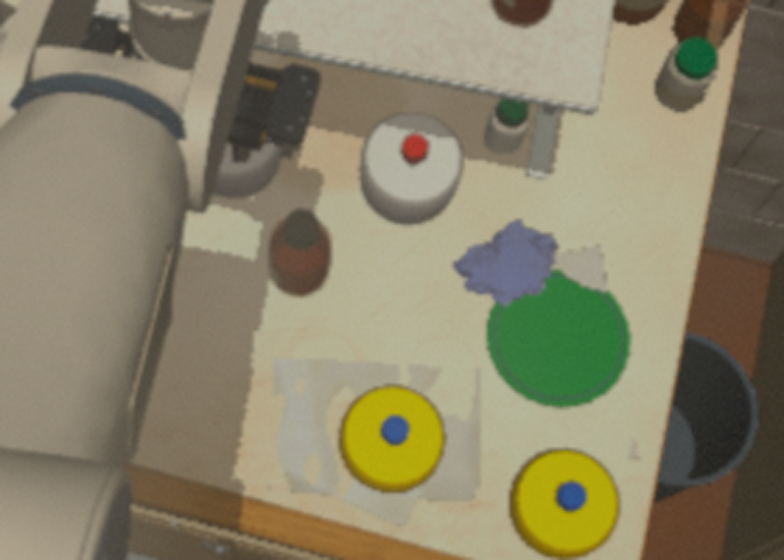

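The crop shows the mat as a full disc at top (419,291), with a purple cloth just touching its far-left edge. The amber bottle is at (328,260), the red-knobbed jar at (368,225), and two yellow lids stay clear of the path.

Emit:
{"name": "drive_tool", "arguments": {"motion": [[[0,0.175,0],[0,0,0],0.7],[[0,0.175,0],[0,0,0],0.7],[[0,0.174,0],[0,0,0],0.7],[[0,0,0],[-0.001,-0.001,0.04],0.7],[[0,0,0],[-0.001,-0.001,0.04],0.7],[[0,0,0],[-0.001,0,0.034],0.7],[[0,0,0],[0,0,0],0.7],[[0,0,0],[0,0,0],0.7]]}}

```text
clock: 3.15
ee_pos: [0.5143, 0.0354, 0.1711]
orientation: [[0.866, -0.002, 0.5], [-0.001, -1.0, -0.001], [0.5, 0.0, -0.866]]
force: [-0.1, -0.6, -0.7]
finger_gap: 0.0645
finger_force: 0.0
```

```bash
python3 - <<'E'
from h import *
from station import sensors
s=sensors.state();print(s["ee_pos"],s["force"]);delta(s["orientation"],s["ee_pos"],goal(0,30),[.5645,.0355,.083])
E
```

```text
[0.51432695 0.03539721 0.17105534] [-0.09776875 -0.59314711 -0.72511137]
turn [ 0.001 -0.    -0.001] shift before turn [-0.0006 -0.0002  0.1013] shift after [-6.000e-04 -1.000e-04  1.013e-01]
```

Emit:
{"name": "drive_tool", "arguments": {"motion": [[[0,0,0],[0,0,0.03],0.7],[[0,0,0],[0,0,0.03],0.7],[[0,0,0],[0,0,0.025],0.7],[[0,0,0],[0,0,0.015],0.7],[[0,0,0],[0,0,0],0.7]]}}

```text
clock: 3.78
ee_pos: [0.565, 0.0358, 0.0846]
orientation: [[0.865, -0.0, 0.501], [0.0, -1.0, -0.001], [0.501, 0.001, -0.865]]
force: [-1.0, 0.2, -0.5]
finger_gap: 0.0642
finger_force: 0.0
```

Emit:
{"name": "drive_tool", "arguments": {"motion": [[[0,0,0],[0,0,0],0.3],[[0,0,0],[0,0,0],0.1],[[0,0,0],[0,0,0],0.0],[[0,0,0],[0,0,0],0.0],[[0,0,0],[0,0,0],0.0]]}}

```text
clock: 4.4
ee_pos: [0.5648, 0.0364, 0.0841]
orientation: [[0.866, -0.0, 0.501], [-0.0, -1.0, 0.0], [0.501, -0.0, -0.866]]
force: [0.4, -0.9, 2.8]
finger_gap: 0.0245
finger_force: 30.0
```

Emit:
{"name": "drive_tool", "arguments": {"motion": [[[0,0,0],[0.0025,0,-0.0043],0.0],[[0,0,0],[0.004,0,-0.007],0.0],[[0,0,0],[0.005,0,-0.0087],0.0],[[0,0,0],[0.005,0,-0.0087],0.0],[[0,0,0],[0.004,0,-0.007],0.0],[[0,0,0],[0,0,0],0.0],[[0,0,0],[0,0,0],0.0]]}}

```text
clock: 5.28
ee_pos: [0.5642, 0.0363, 0.1246]
orientation: [[0.866, -0.0, 0.5], [-0.0, -1.0, -0.0], [0.5, 0.0, -0.866]]
force: [0.1, 0.1, -1.2]
finger_gap: 0.0242
finger_force: 30.0
```

```bash
python3 - <<'E'
from h import *
from station import camera
s=camera("scene")[...,::-1];cv2.imwrite("pics/s2.png",cv2.resize(s[180:330,200:400],(800,600),interpolation=2))
E
```

```text
(no output)
```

View pics/s2.png

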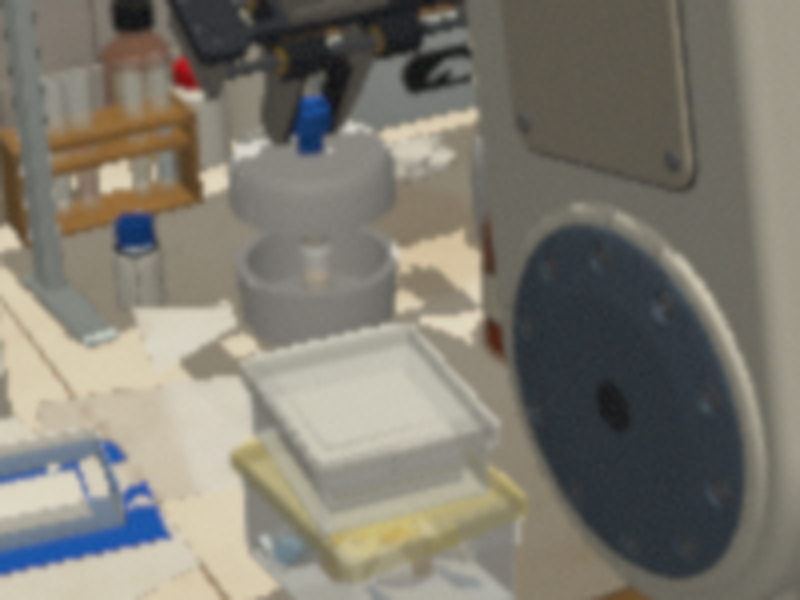

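The lid hangs level above the jar, and the vial is standing in the jar at crop (318,262), scene (280,246). Backing out and carrying the lid over.

Emit:
{"name": "drive_tool", "arguments": {"motion": [[[0,0,0],[-0.007,-0.002,-0.008],0.0],[[0,0,0],[-0.0105,-0.004,-0.012],0.0],[[0,0,0],[-0.0105,-0.004,-0.012],0.0],[[0,0,0],[-0.0105,-0.004,-0.012],0.0],[[0,0,0],[-0.0035,-0.001,-0.0033],0.0],[[0,0,0],[0.003,0,-0.01],0.0],[[0,0,0],[0.006,0,-0.019],0.0],[[0,0,0],[0.007,0,-0.022],0.0],[[0,0,0],[0.007,0,-0.022],0.0],[[0,0,0],[0.0047,0,-0.015],0.0],[[0,0,0],[0,0,0],0.0]]}}

```text
clock: 6.7
ee_pos: [0.4854, 0.0516, 0.2369]
orientation: [[0.864, -0.0, 0.503], [-0.001, -1.0, 0.001], [0.503, -0.001, -0.864]]
force: [-0.6, 0.7, -1.1]
finger_gap: 0.0247
finger_force: 30.0
```

Emit:
{"name": "drive_tool", "arguments": {"motion": [[[0,0,0],[-0.001,0.015,-0.001],0.0],[[0,0,0],[-0.002,0.03,-0.001],0.0],[[0,0,0],[-0.003,0.042,-0.002],0.0],[[0,0,0],[-0.003,0.042,-0.002],0.0],[[0,0,0],[-0.003,0.042,-0.002],0.0],[[0,0,0],[-0.003,0.042,-0.002],0.0],[[0,0,0],[-0.003,0.042,-0.002],0.0],[[0,0,0],[-0.003,0.042,-0.002],0.0],[[0,0,0],[-0.002,0.035,-0.001],0.0],[[0,0,0],[-0.001,0.028,-0.001],0.0],[[0,0,0],[-0.001,0.015,0],0.0],[[0,0,0],[0,0,0],0.0]]}}

```text
clock: 8.2
ee_pos: [0.4545, -0.3241, 0.2356]
orientation: [[0.866, -0.001, 0.5], [-0.002, -1.0, 0.0], [0.5, -0.001, -0.866]]
force: [-1.4, 1.5, -1.2]
finger_gap: 0.0246
finger_force: 30.0
```

```bash
python3 - <<'E'
from h import *
from station import sensors,camera
s=sensors.state();print(s["ee_pos"],s["joint_positions"].round(2),s["finger_gap"])
t=camera("top")[...,::-1];c=camera("scene")[...,::-1]
cv2.imwrite("pics/t3.png",np.hstack([cv2.resize(t[180:360,340:480],(400,514),interpolation=2),cv2.resize(c[180:380,300:456],(400,514),interpolation=2)]))
z=s["ee_pos"][2]
delta(s["orientation"],s["ee_pos"],goal(0,30),[.4564,-.324,.084-.042+.008+.002])
E
```

```text
[ 0.45445638 -0.32405358  0.23556519] [-0.87  0.07  2.07  0.6   0.74  0.31] 0.024639075456796933
turn [-0.     0.    -0.002] shift before turn [-9.0e-02  1.0e-04  1.6e-01] shift after [-9.010e-02 -1.000e-04  1.599e-01]
```

View pics/t3.png

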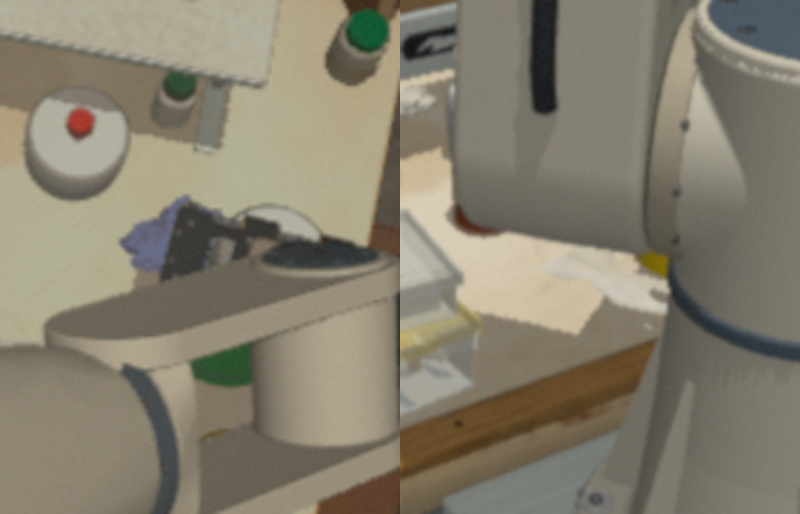

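The lid is held by the knob over the mat, with the mat partly hidden by the arm at top (400,310). The red jar is undisturbed at (367,225). Lowering.

Emit:
{"name": "drive_tool", "arguments": {"motion": [[[0,0,0],[-0.006,0,0.0125],0.0],[[0,0,0],[-0.0125,0,0.0215],0.0],[[0,0,0],[-0.0125,0,0.0215],0.0],[[0,0,0],[-0.0125,0,0.0215],0.0],[[0,0,0],[-0.0125,0,0.0215],0.0],[[0,0,0],[-0.0125,0,0.0215],0.0],[[0,0,0],[-0.008,0,0.014],0.0],[[0,0,0],[-0.004,0,0.007],0.0],[[0,0,0],[0,0,0],0.0],[[0,0,0],[0,0,0],0.0]]}}

```text
clock: 9.55
ee_pos: [0.4556, -0.3233, 0.0739]
orientation: [[0.866, 0.0, 0.5], [0.0, -1.0, -0.0], [0.5, 0.0, -0.866]]
force: [-0.6, -0.5, -1.3]
finger_gap: 0.0249
finger_force: 30.0
```

```bash
python3 - <<'E'
from h import *
from station import sensors,camera
s=sensors.state();print(s["ee_pos"],s["force"])
delta(s["orientation"],s["ee_pos"],goal(0,30),[.4564,-.324,.050])
E
```

```text
[ 0.45556288 -0.32327047  0.07394562] [-0.55593984 -0.4934669  -1.3234957 ]
turn [ 0. -0.  0.] shift before turn [-0.0113  0.0007  0.0212] shift after [-0.0112  0.0007  0.0212]
```

Emit:
{"name": "drive_tool", "arguments": {"motion": [[[0,0,0],[-0.004,0,0.007],0.0],[[0,0,0],[-0.003,0,0.0055],0.0],[[0,0,0],[-0.002,0,0.0035],0.0],[[0,0,0],[-0.001,0,0.0017],0.0],[[0,0,0],[0,0,0],0.0],[[0,0,0],[0,0,0],0.0]]}}

```text
clock: 10.3
ee_pos: [0.4558, -0.3237, 0.0538]
orientation: [[0.866, -0.0, 0.5], [-0.0, -1.0, -0.0], [0.5, 0.0, -0.866]]
force: [-1.1, -0.7, -2.0]
finger_gap: 0.0247
finger_force: 30.0
```

Emit:
{"name": "drive_tool", "arguments": {"motion": [[[0,0,0],[-0.001,0,0.0017],0.0],[[0,0,0],[0,0,0],0.0],[[0,0,0],[0,0,0],0.0]]}}

```text
clock: 10.68
ee_pos: [0.4557, -0.3236, 0.0516]
orientation: [[0.866, -0.0, 0.5], [-0.0, -1.0, -0.0], [0.5, -0.0, -0.866]]
force: [0.5, 0.1, -1.2]
finger_gap: 0.0246
finger_force: 30.0
```

Emit:
{"name": "drive_tool", "arguments": {"motion": [[[0,0,0],[-0.0005,0,0.0009],0.0],[[0,0,0],[0,0,0],0.0],[[0,0,0],[0,0,0],0.0]]}}

```text
clock: 11.05
ee_pos: [0.4557, -0.3236, 0.0506]
orientation: [[0.866, -0.0, 0.5], [-0.0, -1.0, -0.0], [0.5, -0.0, -0.866]]
force: [-0.3, -0.0, -1.8]
finger_gap: 0.0246
finger_force: 30.0
```

Emit:
{"name": "drive_tool", "arguments": {"motion": [[[0,0,0],[-0.0005,0,0.0009],0.0],[[0,0,0],[0,0,0],0.0],[[0,0,0],[0,0,0],0.0]]}}

```text
clock: 11.42
ee_pos: [0.456, -0.3237, 0.05]
orientation: [[0.865, -0.0, 0.501], [-0.0, -1.0, -0.0], [0.501, 0.0, -0.865]]
force: [-2.1, 0.7, 5.1]
finger_gap: 0.0244
finger_force: 30.0
```

Contact: 5 N upward at the expected height. Opening the fingers, then retreating along the tool.

Emit:
{"name": "drive_tool", "arguments": {"motion": [[[0,0,0],[0,0,0],0.35],[[0,0,0],[0,0,0],0.5],[[0,0,0],[0,0,0],0.7],[[0,0,0],[0,0,0],0.7],[[0,0,0],[0,0,-0.01],0.7],[[0,0,0],[0,0,-0.03],0.7],[[0,0,0],[0,0,-0.05],0.7],[[0,0,0],[0,0,-0.055],0.7],[[0,0,0],[0,0,-0.055],0.7],[[0,0,0],[0,0,-0.03],0.7],[[0,0,0],[0,0,0],0.7]]}}

```text
clock: 12.8
ee_pos: [0.3405, -0.3248, 0.2508]
orientation: [[0.865, -0.002, 0.502], [0.001, -1.0, -0.004], [0.502, 0.004, -0.865]]
force: [0.2, -0.3, -1.0]
finger_gap: 0.0643
finger_force: 0.0
```

```bash
python3 - <<'E'
from h import *
from station import sensors
s=sensors.state();print(s["ee_pos"]);delta(s["orientation"],s["ee_pos"],goal(0,30),[.44,.05,.24])
E
```

```text
[ 0.3405275  -0.32483753  0.25076161]
turn [ 0.004 -0.002  0.001] shift before turn [ 0.0809 -0.375   0.0576] shift after [ 0.0808 -0.3748  0.0591]
```

Emit:
{"name": "drive_tool", "arguments": {"motion": [[[0,0,0],[0.004,-0.019,0.003],0.7],[[0,0,0],[0.008,-0.037,0.006],0.7],[[0,0,0],[0.009,-0.042,0.006],0.7],[[0,0,0],[0.009,-0.042,0.006],0.7],[[0,0,0],[0.009,-0.042,0.006],0.7],[[0,0,0],[0.009,-0.042,0.006],0.7],[[0,0,0],[0.009,-0.042,0.006],0.7],[[0,0,0],[0.009,-0.042,0.006],0.7],[[0,0,0],[0.008,-0.037,0.006],0.7],[[0,0,0],[0.006,-0.03,0.006],0.7],[[0,0,0],[0,0,0],0.7],[[0,0,0],[0,0,0],0.7]]}}

```text
clock: 14.3
ee_pos: [0.4367, 0.0498, 0.2378]
orientation: [[0.867, 0.002, 0.497], [0.002, -1.0, 0.001], [0.497, 0.0, -0.867]]
force: [-0.6, -1.3, -0.4]
finger_gap: 0.0645
finger_force: 0.0
```

```bash
python3 - <<'E'
from h import *
from station import sensors,camera
t=camera("top")[...,::-1].copy();s=camera("scene")[...,::-1].copy();cv2.imwrite("pics/t4full.png",t);cv2.imwrite("pics/s4full.png",s)
print(sensors.state()["ee_pos"],blobs(t,(100,110,50),(130,255,255),(385,250,460,320))[0],proj("top",(.4465,-.3236,.06)),proj("scene",(.555,.0355,.058)))
cv2.imwrite("pics/p4.png",np.hstack([cv2.resize(t[180:330,270:470],(440,330),interpolation=2),cv2.resize(s[215:275,250:310],(330,330),interpolation=2)]))
E
```

```text
[0.43724413 0.04867457 0.23857177] [([423.5, 287.9], [420, 284, 8, 9, 58])] [423.73693248 287.7954621 ] [278.02811874 238.64571861]
```

View pics/p4.png

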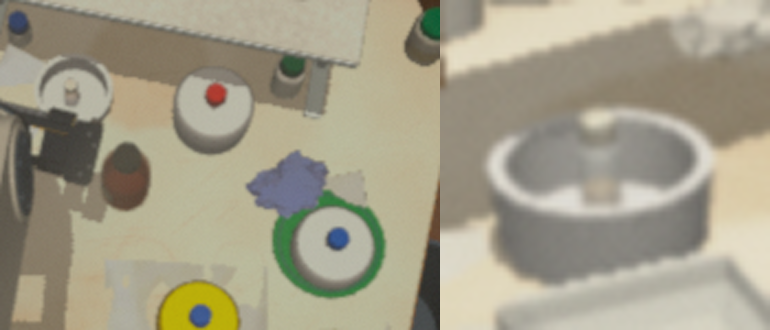

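The lid lies flat and knob up on the mat, knob at top (423.5,288). The vial cap shows at top (302,219.5) and scene (279,237.5), and the bystanders are in place.

```bash
python3 - <<'E'
from h import *
from station import sensors
a,b=(302.3,219.5),(278.7,237.4)
X=tri({"top":a,"scene":b});print(X.round(4),plane("top",a,.062).round(4),plane("scene",b,.059).round(4))
s=cv2.imread("pics/s4full.png");t=cv2.imread("pics/t4full.png")
for n,im,z in(("scene",s,.042),("top",t,.042)):
    pass
st=sensors.state()
g=np.array([.5555,.0355,.054])  # placeholder x,y
zt=goal(0,30)[:,2]
for c in (plane("scene",b,.059),X):
    g=np.array([c[0],c[1],.056]);delta(st["orientation"],st["ee_pos"],goal(0,30),g+.0187*zt-.10*zt)
E
```

```text
[0.5473 0.0362 0.0647] [0.5478 0.0359 0.062 ] [0.5584 0.032  0.059 ]
turn [ 0.     0.001 -0.001] shift before turn [0.0138 0.0166 0.1374] shift after [0.0136 0.0166 0.1374]
turn [ 0.     0.001 -0.001] shift before turn [0.0043 0.0124 0.1319] shift after [0.0041 0.0125 0.1319]
```

```bash
python3 - <<'E'
from h import *
s=cv2.imread("pics/s4full.png");t=cv2.imread("pics/t4full.png")
print("scene L-b*");print(cv2.cvtColor(s,cv2.COLOR_BGR2LAB)[230:256,270:288,2].astype(int)-128)
print(s[228:256,279].tolist())
print("top");print(cv2.cvtColor(t,cv2.COLOR_BGR2LAB)[212:232,294:312,2].astype(int)-128);print(t[212:232,294:312,1])
for x in(.548,.551,.555,.558): print(x,[proj("scene",(x,.0355,z)).round(1).tolist() for z in(.066,.051,.008)],[proj("top",(x,.0355,z)).round(1).tolist() for z in(.066,.051,.008)])
E
```

```text
scene L-b*
[[ 9  9 10 10 11 10 11 10 11 12 12 12 13 13 13 13 12 12]
 [10 10 10 11 10 12 11 12 13 13 13 13 13 13 12 12 12 12]
 [10 11 11 12 13 12 12 12 12 12 13 12 13 13 13 13 13 13]
 [11 12 12 12 13 12 13 12 12 12 12 12 12 12 13 13 13 13]
 [12 12 11 12 11 12 13 12 13 12 11  9  9 10 10 10 11 11]
 [10 10  8  8  8  9 11 12 12 12 10  8  7  7  6  7  7  8]
 [ 7  6  5  6  6  9 11 12 12 12 11  9  6  6  5  5  6  6]
 [ 4  4  3  4  5  8 11 12 11 10 10  9  6  5  5  4  5  5]
 [ 3  3  3  4  4  6  9  9  9  9  9  7  5  5  3  4  5  4]
 [ 4  3  3  4  4  6  8  9  9  8  8  7  5  5  4  4  5  4]
 [ 3  3  3  4  4  5  6  8  8  8  7  6  5  4  4  4  4  4]
 [ 3  4  3  4  3  5  6  6  7  6  5  5  4  4  3  3  4  4]
 [ 3  3  4  3  4  5  4  5  5  5  4  4  5  4  4  3  4  3]
 [ 4  3  3  4  4  4  4  4  5  5  4  4  4  4  3  4  3  3]
 [ 4  3  3  4  3  3  4  5  4  4  5  4  4  4  4  4  4  4]
 [ 3  3  4  3  4  4  4  4  4  4  4  4  4  4  4  4  4  4]
 [ 3  3  4  4  4  4  4  4  5  5  6  5  4  4  4  4  4  4]
 [ 4  3  3  4  4  4  6  7  9  8  9  7  5  5  4  4  4  3]
 [ 4  4  5  4  4  6  8 11 11 11 11 10  7  5  5  5  5  4]
 [ 4  
[... 3232 characters left out ...]
8 179 174 167 157 155 155 163 177 180 183 181 184 182 182]
 [ 95 108 123 139 154 164 173 172 174 175 178 182 181 184 184 181 182 184]
 [ 62  66  71  87 102 111 122 138 153 165 176 181 182 183 182 182 184 184]
 [ 63  64  63  62  67  67  71  86 100 112 137 167 182 182 183 183 182 182]]
0.548 [[279.1, 236.8], [279.4, 242.4], [280.2, 257.8]] [[302.4, 218.9], [302.5, 221.0], [302.8, 226.7]]
0.551 [[278.6, 236.4], [278.9, 241.9], [279.6, 257.3]] [[302.7, 217.9], [302.8, 220.0], [303.1, 225.7]]
0.555 [[277.9, 235.7], [278.2, 241.2], [278.9, 256.6]] [[303.1, 216.6], [303.2, 218.7], [303.5, 224.4]]
0.558 [[277.3, 235.2], [277.6, 240.7], [278.4, 256.1]] [[303.4, 215.7], [303.5, 217.7], [303.8, 223.5]]
```

Emit:
{"name": "drive_tool", "arguments": {"motion": [[[0,0,0],[0.004,0.006,0.02],0.35],[[0,0,0],[0.006,0.006,0.03],0.35],[[0,0,0],[0,0,0.035],0.35],[[0,0,0],[0,0,0.03],0.35],[[0,0,0],[0,0,0.017],0.35],[[0,0,0],[0,0,0],0.35],[[0,0,0],[0,0,0],0.35]]}}

```text
clock: 15.28
ee_pos: [0.5124, 0.0364, 0.1304]
orientation: [[0.866, -0.002, 0.5], [-0.002, -1.0, -0.001], [0.5, 0.0, -0.866]]
force: [-0.2, 0.0, -0.3]
finger_gap: 0.032
finger_force: 0.0
```

```bash
python3 - <<'E'
from h import *
from station import sensors
s=sensors.state();print(s["ee_pos"],s["finger_gap"]);delta(s["orientation"],s["ee_pos"],goal(0,30),[.5614,.037,.0428])
E
```

```text
[0.51241436 0.03636559 0.13041217] 0.03200483664300343
turn [ 0.001  0.    -0.002] shift before turn [-0.0014 -0.0007  0.1004] shift after [-0.0014 -0.0006  0.1004]
```

Emit:
{"name": "drive_tool", "arguments": {"motion": [[[0,0,0],[-0.001,-0.0005,0.025],0.35],[[0,0,0],[0,0,0.03],0.35],[[0,0,0],[0,0,0.025],0.35],[[0,0,0],[0,0,0.014],0.35],[[0,0,0],[0,0,0.006],0.35],[[0,0,0],[0,0,0],0.35]]}}

```text
clock: 16.02
ee_pos: [0.5524, 0.0333, 0.0701]
orientation: [[0.866, -0.003, 0.5], [0.003, -1.0, -0.01], [0.5, 0.01, -0.866]]
force: [0.1, -0.3, 0.3]
finger_gap: 0.0319
finger_force: 0.0
```

Emit:
{"name": "drive_tool", "arguments": {"motion": [[[0,0,0],[0,0,0],0.25],[[0,0,0],[0,0,0],0.2],[[0,0,0],[0,0,0],0.1],[[0,0,0],[0,0,0],0.0],[[0,0,0],[0,0,0],0.0]]}}

```text
clock: 16.65
ee_pos: [0.5536, 0.0341, 0.0709]
orientation: [[0.865, -0.005, 0.502], [-0.0, -1.0, -0.009], [0.502, 0.008, -0.865]]
force: [-1.6, 0.7, 11.8]
finger_gap: 0.0006
finger_force: 6.2
```

```bash
python3 - <<'E'
from h import *
from station import sensors,camera
s=sensors.state();print(s["joint_positions"].round(3),s["force"].round(1),s["finger_gap"],s["joint_efforts"].round(1))
c=camera("scene")[...,::-1];cv2.imwrite("pics/s5.png",cv2.resize(c[190:290,230:364],(800,597),interpolation=2))
E
```

```text
[ 0.095  0.306  2.296 -1.295  0.059  2.948] [-1.6  0.7 11.8] 0.000615633487081019 [ -0.6 -35.2 -15.4  -0.1   0.1   0. ]
```

View pics/s5.png

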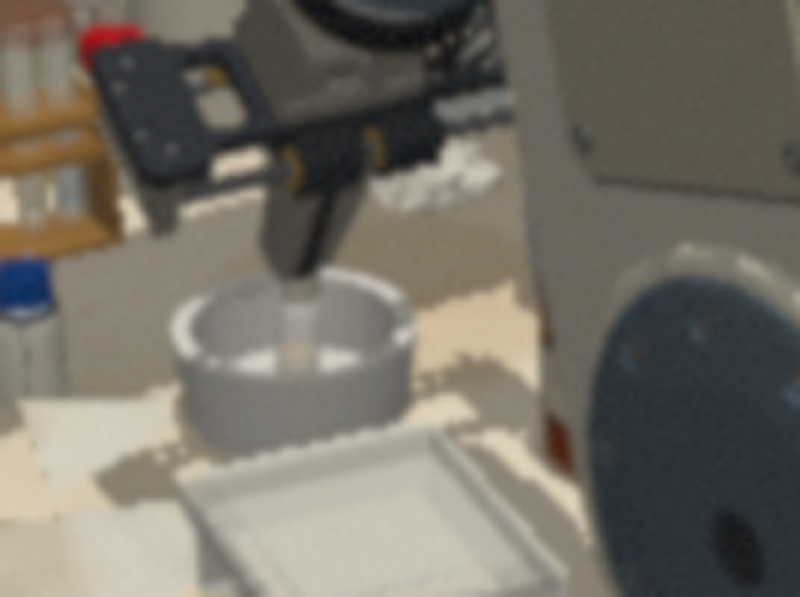

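The fingers closed just above the vial: the arm stopped 28 mm short. Joint 5 is at 0.06 (wrist singularity) and joint 4 is at its limit, while the vial still stands in the jar at scene (280,243). I'll back off and choose an approach direction away from that singularity.

Emit:
{"name": "drive_tool", "arguments": {"motion": [[[0,0,0],[0,0,0],0.35],[[0,0,0],[0,0,-0.01],0.35],[[0,0,0],[0,0,-0.02],0.35],[[0,0,0],[0,0,-0.02],0.35],[[0,0,0],[0,0,-0.03],0.35],[[0,0,0],[0,0,-0.03],0.35],[[0,0,0],[0,0,-0.03],0.35],[[0,0,0],[0,0,0],0.35]]}}

```text
clock: 17.7
ee_pos: [0.4856, 0.0344, 0.1876]
orientation: [[0.864, -0.007, 0.504], [-0.001, -1.0, -0.012], [0.504, 0.01, -0.864]]
force: [-0.5, 0.6, 0.1]
finger_gap: 0.0321
finger_force: 0.0
```

```bash
cat > kin.py <<'E'
import numpy as np
from scipy.optimize import least_squares
from scipy.spatial.transform import Rotation as Ro
from station import sensors
D=[([-1.30442,.35367,1.63414,0,1.15519,-.00237],[.16583,-.60208,.21385]),([-.87,.07,2.07,.6,.74,.31],[.4545,-.3241,.2356]),([.095,.306,2.296,-1.295,.059,2.948],[.5536,.0341,.0709])]
def fk(q,p):
    a1,h,L1,L2,e,Lt=p;y=lambda t:Ro.from_rotvec([0,t,0]);z=lambda t:Ro.from_rotvec([0,0,t])
    R1=z(q[0]);R2=R1*y(q[1]);R3=R2*y(q[2]);R=R3*z(q[3])*y(q[4])*z(q[5])
    return R1.apply([a1,0,h])+R2.apply([0,0,L1])+R3.apply([e,0,L2])+R.apply([0,0,Lt]),R
s=sensors.state();D.append((s["joint_positions"],s["ee_pos"]))
W=[1,.3,.6,1]
f=least_squares(lambda p:np.hstack([np.hstack([w*(fk(q,p)[0]-x) for w,(q,x) in zip(W,D)]),1e-3*(p-[0,.4,.45,.4,0,.2])]),[0,.4,.45,.4,0,.2])
P=f.x
C=s["orientation"];R0=fk(s["joint_positions"],P)[1].as_matrix();OFF=R0.T@C
def ik(R1,p1,q0):
    lo=np.array([-2.63,-.92,.06,-1.3,0,-3.02]);hi=np.array([2.63,2.1,2.66,4.44,2.69,3.02])
    def r(q):
        x,R=fk(q,P);return np.hstack([(x-p1)*5,(R.as_matrix()@OFF-R1).ravel()])
    g=least_squares(r,np.clip(q0,lo+.01,hi-.01),bounds=(lo,hi));return g.x,np.sqrt(2*g.cost)
E
python3 - <<'E'
from kin import *;from h import goal
print("P",P.round(3),[np.round((fk(q,P)[0]-x)*1000,1).tolist() for q,x in D]);print("OFF",OFF.round(2).tolist())
print("now",s["ee_pos"].round(4),s["joint_positions"].round(2))
for lean in(15,20,25,30,38,45):
  for az in(-30,0,20,35,50):
    R=goal(az,lean);p=np.array([.552,.037,.059])+.0187*R[:,2]
    best=min((ik(R,p,q0) for q0 in([.1,.3,2.2,0,.2,1.5],[.1,.3,2.2,1.5,.3,0],[.1,.3,2.2,3.1,.3,-1.5],[.1,.3,2.2,-1,.3,2.5])),key=lambda t:t[1])
    print(lean,az,best[0].round(2),best[1].round(4))
E
```

```text
P [0.003 0.291 0.566 0.492 0.057 0.356] [[-1.4, -0.4, 0.2], [-2.5, -1.5, -2.3], [0.2, -1.6, 0.2], [0.1, -1.2, -0.0]]
OFF [[0.0, -1.0, 0.0], [1.0, 0.0, 0.0], [-0.0, 0.0, 1.0]]
now [0.4856 0.0344 0.1876] [ 0.12 -0.06  2.33 -0.21  0.36  1.87]
15 -30 [ 0.17  0.41  2.07 -0.37  0.48  2.57] 0.0
15 0 [ 0.08  0.39  2.11 -0.06  0.38  1.7 ] 0.0
15 20 [0.02 0.4  2.1  0.22 0.4  1.05] 0.0
15 35 [-0.03  0.41  2.08  0.35  0.47  0.63] 0.0
15 50 [-0.06  0.43  2.05  0.41  0.55  0.3 ] 0.0
20 -30 [ 0.21  0.4   2.12 -0.6   0.42  2.83] 0.0
20 0 [ 0.08  0.38  2.17 -0.12  0.24  1.77] 0.0
20 20 [-0.01  0.38  2.16  0.43  0.29  0.83] 0.0
20 35 [-0.06  0.4   2.13  0.59  0.39  0.37] 0.0
20 50 [-0.11  0.42  2.08  0.61  0.51  0.07] 0.0
25 -30 [ 0.23  0.4   2.15 -0.79  0.39  3.02] 0.0444
25 0 [ 0.09  0.38  2.23 -0.37  0.11  2.02] 0.0
25 20 [-0.03  0.38  2.22  0.87  0.2   0.36] 0.0
25 35 [-0.1   0.4   2.18  0.92  0.36  0.02] 0.0
25 50 [-0.16  0.43  2.12  0.84  0.51 -0.19] 0.0
30 -30 [ 0.22  0.39  2.15 -0.81  0.39  3.02] 0.1536
30 0 [ 0.1   0.38  2.29  3.88  0.07 -2.23] 0.0
30 20 [-0.05  0.39  2.27  1.62  0.2  -0.4 ] 0.0
30 35 [-0.14  0.41  2.22  1.28  0.37 -0.38] 0.0
30 50 [-0.2   0.45  2.15  1.06  0.53 -0.44] 0.0
38 -30 [ 0.35  0.47  2.3   4.44  0.5  -2.1 ] 0.0652
38 0 [ 0.11  0.42  2.38  3.35  0.32 -1.68] 0.0
38 20 [-0.1   0.43  2.35  2.31  0.37 -1.13] 0.0
38 35 [-0.21  0.45  2.29  1.74  0.48 -0.89] 0.0
38 50 [-0.28  0.49  2.19  1.34  0.62 -0.79] 0.0
45 -30 [ 0.42  0.52  2.31  4.42  0.64 -2.  ] 0.0
45 0 [ 0.12  0.49  2.44  3.29  0.58 -1.62] 0.0
45 20 [-0.14  0.49  2.41  2.5   0.58 -1.37] 0.0
45 35 [-0.27  0.51  2.33  1.95  0.63 -1.17] 0.0
45 50 [-0.35  0.54  2.22  1.51  0.73 -1.02] 0.0
```

```bash
python3 - <<'E'
from kin import *;from h import goal,delta
q=s["joint_positions"];R=goal(35,30);z=R[:,2]
g=np.array([.552,.037,.061])+.0187*z
tr=np.array([.452,.268,.055])+.0187*z
for n,RR,p in [("yaw0",goal(0,30),s["ee_pos"]),("yaw12",goal(12,30),s["ee_pos"]),("yaw24",goal(24,30),s["ee_pos"]),("yaw35",R,s["ee_pos"]),("pre",R,g-.1*z),("grasp",R,g),("lift",R,g+[0,0,.05]),("back",R,g+[-.04,-.02,.10]),("high",R,g+[-.06,0.05,.14]),("mid",R,[.48,.16,.19]),("tray hi",R,tr+[0,0,.1]),("tray",R,tr),("tray az0",goal(0,30),tr),("tray az60",goal(60,30),tr)]:
    q,c=ik(RR,p,q);print(n,np.round(p,4),q.round(2),round(c,4))
delta(s["orientation"],s["ee_pos"],R,g-.1*z)
E
```

```text
yaw0 [0.4856 0.0344 0.1876] [ 0.11 -0.06  2.33 -0.16  0.36  1.82] 0.0
yaw12 [0.4856 0.0344 0.1876] [-0.01 -0.06  2.32  0.3   0.38  1.1 ] 0.0
yaw24 [0.4856 0.0344 0.1876] [-0.12 -0.03  2.3   0.58  0.48  0.57] 0.0
yaw35 [0.4856 0.0344 0.1876] [-0.2   0.01  2.26  0.69  0.61  0.24] 0.0
pre [0.5187 0.0137 0.1314] [-0.23  0.18  2.25  0.86  0.51  0.01] 0.0
grasp [0.5597 0.0424 0.0448] [-0.14  0.41  2.22  1.27  0.37 -0.36] 0.0
lift [0.5597 0.0424 0.0948] [-0.14  0.3   2.2   0.99  0.42 -0.06] 0.0
back [0.5197 0.0224 0.1448] [-0.21  0.15  2.24  0.81  0.53  0.08] 0.0
high [0.4997 0.0924 0.1848] [-0.03  0.03  2.25  0.64  0.52  0.42] 0.0
mid [0.48 0.16 0.19] [ 0.17 -0.01  2.27  0.51  0.45  0.71] 0.0
tray hi [0.4597 0.2734 0.1388] [0.5  0.12 2.29 0.26 0.21 1.22] 0.0
tray [0.4597 0.2734 0.0388] [ 0.5   0.37  2.35  2.61  0.11 -1.14] 0.0
tray az0 [0.4597 0.2734 0.0388] [ 0.75  0.42  2.34  4.44  0.34 -2.2 ] 0.1168
tray az60 [0.4597 0.2734 0.0388] [ 0.57  0.36  2.31  3.4   0.   -2.26] 0.3388
turn [ 0.318 -0.001 -0.529] shift before turn [0.0003 0.02   0.0655] shift after [-0.015   0.036   0.0563]
```

Emit:
{"name": "drive_tool", "arguments": {"motion": [[[0.08,0,-0.132],[0,0,0],0.33],[[0.08,0,-0.132],[0,0,0],0.33],[[0.08,0,-0.132],[0,0,0],0.33],[[0.078,0,-0.133],[0,0,0],0.33],[[0,0,0],[-0.008,0.018,0.02],0.33],[[0,0,0],[-0.007,0.018,0.036],0.33],[[0,0,0],[0,0,0],0.33],[[0,0,0],[0,0,0],0.33],[[0,0,0],[0,0,0],0.33]]}}

```text
clock: 18.82
ee_pos: [0.5038, 0.0029, 0.1248]
orientation: [[0.83, 0.337, 0.445], [0.298, -0.941, 0.158], [0.472, 0.002, -0.882]]
force: [-0.1, 0.0, 0.1]
finger_gap: 0.0303
finger_force: 0.0
```

```bash
python3 - <<'E'
from kin import *;from h import goal,delta
R=goal(35,30);z=R[:,2];g=np.array([.552,.037,.061])+.0187*z
print(s["ee_pos"],s["joint_positions"].round(2),s["force"].round(1),g-.1*z);delta(s["orientation"],s["ee_pos"],R,g)
E
```

```text
[0.50379474 0.00292934 0.12483794] [-0.16  0.13  2.31  0.73  0.35  0.42] [-0.1  0.   0.1] [0.51870147 0.01368412 0.13140787]
turn [ 0.131  0.032 -0.232] shift before turn [ 0.0203 -0.0184  0.1016] shift after [ 0.0192 -0.0003  0.1035]
```

Emit:
{"name": "drive_tool", "arguments": {"motion": [[[0.044,0.011,-0.077],[0,0,0],0.33],[[0,0,0],[0,0,0],0.33],[[0.044,0.011,-0.077],[0,0,0],0.33],[[0,0,0],[0,0,0],0.33],[[0.043,0.01,-0.078],[0,0,0],0.33],[[0,0,0],[0,0,0],0.33],[[0,0,0],[0.019,0,0.004],0.33],[[0,0,0],[0,0,0],0.33],[[0,0,0],[0,0,0],0.33]]}}

```text
clock: 19.95
ee_pos: [0.5182, 0.0134, 0.1296]
orientation: [[0.711, 0.572, 0.409], [0.495, -0.82, 0.286], [0.499, -0.001, -0.867]]
force: [-0.7, 0.6, -0.2]
finger_gap: 0.03
finger_force: 0.0
```

```bash
python3 - <<'E'
from kin import *;from h import goal,delta
R=goal(35,30);z=R[:,2];g=np.array([.552,.037,.061])+.0187*z
print(s["ee_pos"],s["joint_positions"].round(2),s["force"].round(1),g-.1*z);delta(s["orientation"],s["ee_pos"],R,g)
E
```

```text
[0.51816698 0.01336139 0.12964902] [-0.24  0.18  2.25  0.87  0.52 -0.  ] [-0.7  0.6 -0.2] [0.51870147 0.01368412 0.13140787]
turn [-0.     0.001 -0.002] shift before turn [0.0015 0.     0.0988] shift after [0.0014 0.     0.0988]
```

Emit:
{"name": "drive_tool", "arguments": {"motion": [[[0,0,0],[0.0015,0,0.02],0.33],[[0,0,0],[0,0,0.025],0.33],[[0,0,0],[0,0,0.02],0.33],[[0,0,0],[0,0,0.014],0.33],[[0,0,0],[0,0,0.012],0.33],[[0,0,0],[0,0,0.008],0.33],[[0,0,0],[0,0,0],0.33],[[0,0,0],[0,0,0],0.33]]}}

```text
clock: 20.95
ee_pos: [0.56, 0.042, 0.0449]
orientation: [[0.711, 0.572, 0.409], [0.495, -0.82, 0.286], [0.499, -0.001, -0.867]]
force: [0.7, -0.2, -0.9]
finger_gap: 0.0305
finger_force: 0.0
```

Emit:
{"name": "drive_tool", "arguments": {"motion": [[[0,0,0],[0,0,0],0.25],[[0,0,0],[0,0,0],0.15],[[0,0,0],[0,0,0],0.0],[[0,0,0],[0,0,0],0.0],[[0,0,0],[0,0,0],0.0]]}}

```text
clock: 21.58
ee_pos: [0.5606, 0.0422, 0.0451]
orientation: [[0.71, 0.573, 0.41], [0.496, -0.82, 0.287], [0.5, -0.001, -0.866]]
force: [-1.4, 0.1, 5.6]
finger_gap: 0.0179
finger_force: 30.0
```

```bash
python3 - <<'E'
from kin import *;from h import goal
q=s["joint_positions"];print(q.round(2),s["finger_gap"],s["finger_force"])
R=goal(35,30);g=s["ee_pos"]
def chk(n,R,p,q):
    q2,c=ik(R,p,q);print(n,np.round(p,3),q2.round(2),round(c,4));return q2
q=chk("lift",R,g+[0,0,.06],q);q=chk("back",R,g+[-.06,0,.12],q);q=chk("mid",R,[.46,.15,.18],q);q0=q
for az in(50,60,70):
    for x,y in((.44,.268),(.44,.255)):
        q=q0;R=goal(az,30);t=np.array([x,y,.055])+.0187*R[:,2]
        for d in(.12,.06,0): q=chk(f"{az} {d}",R,t+[0,0,d],q)
E
```

```text
[-0.15  0.41  2.22  1.26  0.37 -0.35] 0.01792152557095372 29.988255500793457
lift [0.561 0.042 0.105] [-0.15  0.28  2.19  0.94  0.44 -0.01] 0.0
back [0.501 0.042 0.165] [-0.17  0.08  2.26  0.75  0.55  0.19] 0.0
mid [0.46 0.15 0.18] [ 0.15 -0.03  2.32  0.57  0.43  0.64] 0.0
50 0.12 [0.446 0.275 0.159] [0.39 0.09 2.27 0.66 0.39 0.53] 0.0
50 0.06 [0.446 0.275 0.099] [0.39 0.22 2.31 1.05 0.27 0.11] 0.0
50 0 [0.446 0.275 0.039] [ 0.39  0.37  2.34  1.75  0.24 -0.61] 0.0
50 0.12 [0.446 0.262 0.159] [0.36 0.08 2.28 0.68 0.4  0.48] 0.0
50 0.06 [0.446 0.262 0.099] [0.36 0.21 2.32 1.07 0.29 0.07] 0.0
50 0 [0.446 0.262 0.039] [ 0.36  0.37  2.35  1.73  0.25 -0.62] 0.0
60 0.12 [0.445 0.276 0.159] [0.32 0.11 2.24 0.75 0.51 0.23] 0.0
60 0.06 [0.445 0.276 0.099] [ 0.32  0.24  2.28  1.03  0.4  -0.07] 0.0
60 0 [0.445 0.276 0.039] [ 0.32  0.38  2.31  1.45  0.34 -0.53] 0.0
60 0.12 [0.445 0.263 0.159] [0.29 0.11 2.24 0.76 0.52 0.19] 0.0
60 0.06 [0.445 0.263 0.099] [ 0.29  0.23  2.29  1.03  0.41 -0.11] 0.0
60 0 [0.445 0.263 0.039] [ 0.29  0.38  2.32  1.44  0.35 -0.55] 0.0
70 0.12 [0.443 0.277 0.159] [0.27 0.15 2.19 0.77 0.62 0.02] 0.0
70 0.06 [0.443 0.277 0.099] [ 0.27  0.27  2.24  0.97  0.52 -0.21] 0.0
70 0 [0.443 0.277 0.039] [ 0.27  0.4   2.26  1.25  0.44 -0.52] 0.0
70 0.12 [0.443 0.264 0.159] [ 0.24  0.14  2.2   0.77  0.64 -0.01] 0.0
70 0.06 [0.443 0.264 0.099] [ 0.24  0.26  2.24  0.96  0.53 -0.23] 0.0
70 0 [0.443 0.264 0.039] [ 0.24  0.4   2.27  1.23  0.46 -0.54] 0.0
```

Emit:
{"name": "drive_tool", "arguments": {"motion": [[[0,0,0],[0.003,0,-0.005],0.0],[[0,0,0],[0.006,0,-0.0104],0.0],[[0,0,0],[0.007,0,-0.012],0.0],[[0,0,0],[0.007,0,-0.012],0.0],[[0,0,0],[0.006,0,-0.0104],0.0],[[0,0,0],[0.003,0,-0.005],0.0],[[0,0,0],[-0.002,-0.006,-0.013],0.0],[[0,0,0],[-0.004,-0.011,-0.025],0.0],[[0,0,0],[-0.004,-0.011,-0.025],0.0],[[0,0,0],[-0.003,-0.007,-0.014],0.0],[[0,0,0],[0,0,0],0.0],[[0,0,0],[0,0,0],0.0]]}}

```text
clock: 23.08
ee_pos: [0.5, 0.0425, 0.1683]
orientation: [[0.711, 0.573, 0.409], [0.496, -0.82, 0.286], [0.499, -0.001, -0.866]]
force: [0.7, -0.0, -0.8]
finger_gap: 0.0182
finger_force: 30.0
```

Emit:
{"name": "drive_tool", "arguments": {"motion": [[[0,0,0],[0.004,-0.014,0],0.0],[[0,0,0],[0.008,-0.028,0],0.0],[[0,0,0],[0.008,-0.028,0],0.0],[[0,0,0],[0.008,-0.028,0],0.0],[[0,0,0],[0.004,-0.014,0.001],0.0],[[0,0,0],[0,0,0],0.0],[[0,0,0],[0,0,0],0.0]]}}

```text
clock: 23.95
ee_pos: [0.4591, 0.1503, 0.1833]
orientation: [[0.711, 0.573, 0.408], [0.496, -0.82, 0.286], [0.499, -0.001, -0.867]]
force: [0.2, -1.0, -0.1]
finger_gap: 0.0183
finger_force: 30.0
```

```bash
python3 - <<'E'
from kin import *;from h import goal,delta
R=goal(60,30);t=np.array([.44,.265,.055])+.0187*R[:,2]
print(s["ee_pos"],s["joint_positions"].round(2),s["finger_gap"],s["finger_force"],t);delta(s["orientation"],s["ee_pos"],R,t+[0,0,.10])
E
```

```text
[0.45910782 0.15033643 0.18332495] [ 0.15 -0.04  2.32  0.55  0.44  0.66] 0.01833358174806429 29.980778396129608 [0.444675   0.27309734 0.03880532]
turn [ 0.218  0.001 -0.379] shift before turn [ 0.0284 -0.1088  0.0679] shift after [ 0.0636 -0.0739  0.0881]
```

Emit:
{"name": "drive_tool", "arguments": {"motion": [[[0.0436,0,-0.0758],[0,0,0],0.0],[[0.0436,0,-0.0758],[0,0,0],0.0],[[0,0,0],[0,0,0],0.0],[[0.0436,0,-0.0758],[0,0,0],0.0],[[0,0,0],[0,0,0],0.0],[[0.0436,0,-0.0758],[0,0,0],0.0],[[0,0,0],[0,0,0],0.0],[[0.0436,0,-0.0758],[0,0,0],0.0],[[0,0,0],[0,0,0],0.0],[[0,0,0],[0,0,0],0.0]]}}

```text
clock: 25.2
ee_pos: [0.4587, 0.1505, 0.1835]
orientation: [[0.436, 0.864, 0.25], [0.749, -0.503, 0.432], [0.499, -0.001, -0.866]]
force: [-0.1, -0.2, -0.4]
finger_gap: 0.0183
finger_force: 30.0
```

Emit:
{"name": "drive_tool", "arguments": {"motion": [[[0,0,0],[0.006,-0.007,0.008],0.0],[[0,0,0],[0.012,-0.014,0.016],0.0],[[0,0,0],[0.014,-0.016,0.02],0.0],[[0,0,0],[0.014,-0.016,0.02],0.0],[[0,0,0],[0.012,-0.014,0.016],0.0],[[0,0,0],[0.006,-0.007,0.008],0.0],[[0,0,0],[0,0,0],0.0],[[0,0,0],[0,0,0],0.0]]}}

```text
clock: 26.2
ee_pos: [0.4447, 0.2734, 0.1397]
orientation: [[0.433, 0.866, 0.25], [0.75, -0.5, 0.433], [0.5, -0.0, -0.866]]
force: [-0.1, -0.2, -0.2]
finger_gap: 0.0179
finger_force: 30.0
```

```bash
python3 - <<'E'
from kin import *;from h import goal,delta,cv2,proj
from station import camera
R=goal(60,30);t=np.array([.44,.265,.055])+.0187*R[:,2]
print(s["ee_pos"],s["joint_positions"].round(2),s["finger_gap"],s["finger_force"],t);delta(s["orientation"],s["ee_pos"],R,t)
c=camera("scene")[...,::-1];v=s["ee_pos"]-.0187*s["orientation"][:,2];print(proj("scene",v),proj("scene",v-[0,0,.053]))
cv2.imwrite("pics/s6.png",cv2.resize(c[215:335,130:290],(800,600),interpolation=2))
E
```

```text
[0.44470384 0.27338806 0.13973072] [0.32 0.15 2.25 0.82 0.47 0.14] 0.017855609518923236 29.9809393286705 [0.444675   0.27309734 0.03880532]
turn [ 0.  0. -0.] shift before turn [-0.0507  0.0001  0.0873] shift after [-0.0507  0.0001  0.0873]
[196.73369505 244.74511054] [199.7528229  267.73394289]
```

View pics/s6.png

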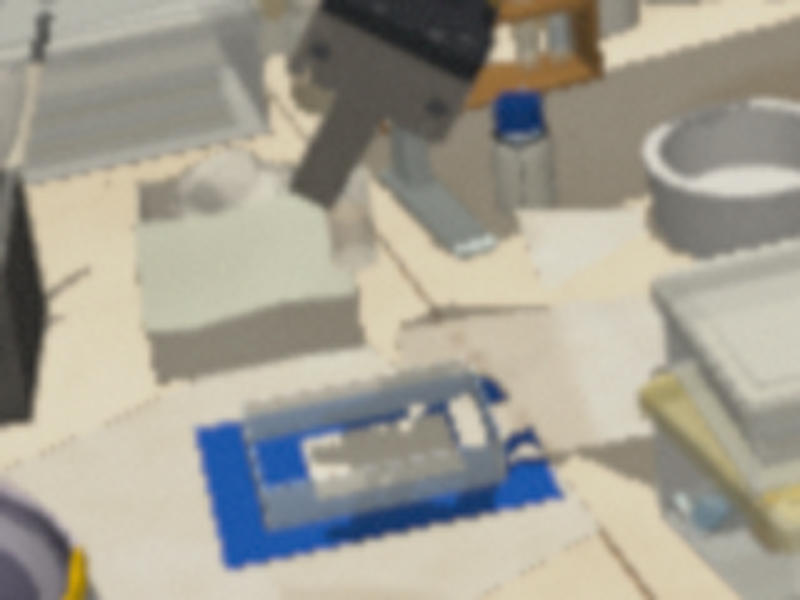

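The vial hangs upright between the fingers at scene (200,262) above the tray at (206,305); the jar is in place and empty. Lowering.

Emit:
{"name": "drive_tool", "arguments": {"motion": [[[0,0,0],[-0.004,0,0.007],0.0],[[0,0,0],[-0.008,0,0.0139],0.0],[[0,0,0],[-0.009,0,0.0156],0.0],[[0,0,0],[-0.009,0,0.0156],0.0],[[0,0,0],[-0.008,0,0.0139],0.0],[[0,0,0],[-0.005,0,0.0087],0.0],[[0,0,0],[-0.003,0,0.0052],0.0],[[0,0,0],[0,0,0],0.0],[[0,0,0],[0,0,0],0.0]]}}

```text
clock: 27.38
ee_pos: [0.445, 0.2734, 0.0477]
orientation: [[0.434, 0.866, 0.25], [0.75, -0.501, 0.433], [0.5, 0.0, -0.866]]
force: [0.1, 0.6, -0.3]
finger_gap: 0.0182
finger_force: 30.0
```

Emit:
{"name": "drive_tool", "arguments": {"motion": [[[0,0,0],[-0.0015,0,0.0026],0.0],[[0,0,0],[-0.001,0,0.0017],0.0],[[0,0,0],[0,0,0],0.0],[[0,0,0],[0,0,0],0.0]]}}

```text
clock: 27.88
ee_pos: [0.4446, 0.2738, 0.0424]
orientation: [[0.433, 0.866, 0.25], [0.75, -0.5, 0.433], [0.5, -0.0, -0.866]]
force: [-0.3, -0.5, 0.4]
finger_gap: 0.0181
finger_force: 30.0
```

Emit:
{"name": "drive_tool", "arguments": {"motion": [[[0,0,0],[-0.001,0,0.0017],0.0],[[0,0,0],[0,0,0],0.0],[[0,0,0],[0,0,0],0.0]]}}

```text
clock: 28.25
ee_pos: [0.4445, 0.2737, 0.0403]
orientation: [[0.433, 0.866, 0.25], [0.75, -0.5, 0.433], [0.5, -0.0, -0.866]]
force: [0.3, 0.2, -0.1]
finger_gap: 0.0182
finger_force: 30.0
```

Emit:
{"name": "drive_tool", "arguments": {"motion": [[[0,0,0],[-0.0005,0,0.0009],0.0],[[0,0,0],[0,0,0],0.0],[[0,0,0],[0,0,0],0.0]]}}

```text
clock: 28.62
ee_pos: [0.4446, 0.2737, 0.0394]
orientation: [[0.433, 0.866, 0.25], [0.75, -0.5, 0.433], [0.5, -0.0, -0.866]]
force: [0.1, -0.4, -1.0]
finger_gap: 0.0183
finger_force: 30.0
```

Emit:
{"name": "drive_tool", "arguments": {"motion": [[[0,0,0],[-0.0003,0,0.0006],0.0],[[0,0,0],[0,0,0],0.0],[[0,0,0],[0,0,0],0.0]]}}

```text
clock: 29.0
ee_pos: [0.4447, 0.2739, 0.0389]
orientation: [[0.433, 0.866, 0.25], [0.75, -0.5, 0.433], [0.5, -0.0, -0.866]]
force: [-0.8, -0.5, 3.7]
finger_gap: 0.018
finger_force: 30.0
```

Emit:
{"name": "drive_tool", "arguments": {"motion": [[[0,0,0],[-0.0003,0,0.0006],0.0],[[0,0,0],[0,0,0],0.0],[[0,0,0],[0,0,0],0.0]]}}

```text
clock: 29.38
ee_pos: [0.445, 0.2742, 0.0388]
orientation: [[0.433, 0.866, 0.251], [0.749, -0.5, 0.434], [0.501, -0.0, -0.865]]
force: [-3.1, -2.4, 12.0]
finger_gap: 0.0187
finger_force: 30.0
```

Contact. Relieving slightly, opening, retreating.

Emit:
{"name": "drive_tool", "arguments": {"motion": [[[0,0,0],[0.0003,0,-0.0005],0.0],[[0,0,0],[0,0,0],0.0],[[0,0,0],[0,0,0],0.22],[[0,0,0],[0,0,0],0.26],[[0,0,0],[0,0,0],0.35],[[0,0,0],[0,0,0],0.45],[[0,0,0],[0,0,0],0.45],[[0,0,0],[0,0,-0.01],0.45],[[0,0,0],[0,0,-0.03],0.45],[[0,0,0],[0,0,-0.04],0.45],[[0,0,0],[0,0,-0.05],0.45],[[0,0,0],[0,0,0],0.45]]}}

```text
clock: 30.88
ee_pos: [0.4134, 0.2169, 0.1541]
orientation: [[0.431, 0.865, 0.255], [0.749, -0.501, 0.433], [0.503, 0.005, -0.864]]
force: [-0.2, 0.3, 0.1]
finger_gap: 0.0412
finger_force: 0.0
```

```bash
python3 - <<'E'
from h import *
from station import sensors,camera
s=sensors.state();print(s["ee_pos"],s["force"].round(1),s["finger_gap"])
c=camera("scene")[...,::-1];t=camera("top")[...,::-1].copy()
print(proj("scene",(.4354,.2655,.06)),proj("scene",(.4354,.2655,.002)),blobs(t,(100,110,50),(130,255,255),(385,250,460,320))[0])
cv2.imwrite("pics/s7.png",np.hstack([cv2.resize(c[220:340,150:290],(420,360),interpolation=2),cv2.resize(t[170:330,270:450],(405,360),interpolation=2)])[:, :800])
E
```

```text
[0.41340478 0.21690365 0.15414447] [-0.2  0.3  0.1] 0.04117765433751686
[202.72641453 286.66057001] [205.75747126 309.83000624] [([423.5, 287.8], [420, 284, 8, 9, 57])]
```

View pics/s7.png

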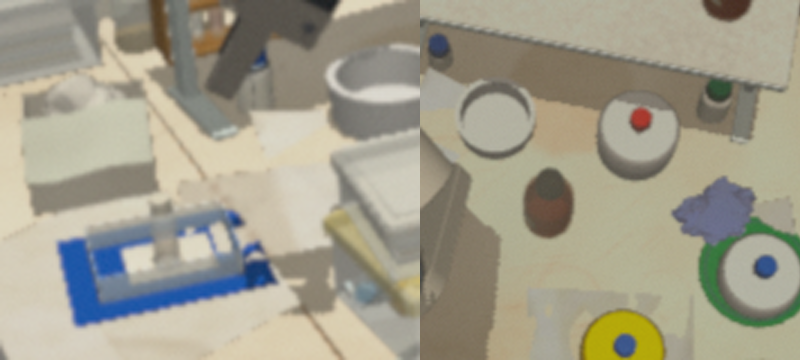

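The vial stands upright in the tray, with its cap at scene (204,289) and base at (205,308). The lid is flat on the mat with its knob at top (423.5,288), and the jar and bystanders are in place. The robot is clear of everything, so I'm handing in.

```bash
python3 -c "
from station import workorder
print(workorder.hand_in())"
```

```text
the job is handed in; nothing more can be done
None
```

The job is handed in at about 31 s: the blue-knobbed lid lies knob up on the green mat and the vial stands upright in the clear tray, with the jar and bystanders unmoved in the last pictures; the hand-in returned no verdict.

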